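Count along the tin rack and push the tin into the third gap

ROBOT

A 6-joint arm with a two-finger parallel gripper is mounted at the origin on a cart in front of the work surface, level with it; the furniture and walls round the work are solid. World frame = base frame: x ahead of the robot, y to its left, z up, the work surface at z = 0. Lengths are in m, angles in rad, forces in N, time in s.
With the tool pointing down it reaches from about 0.3 to 0.75 m from the base axis. Payload 8.5 kg.
Tool frame: the origin (TCP) lies on the centre line of the jaws, within the pads' length; the fingertips stand ahead of it and the grasp point (between the pads) lies 3 mm ahead of it (finger_overhang is the z of the fingertips in the tool frame, in m); z points along the fingers, y is the direction in which the jaws open and shut (so a half turn about z gives the same grasp; the last joint's range is limited). The gripper opens to 88 mm and grips with 3 to 60 N. Pads are 18 mm wide; open, the fingers measure 123 mm over their backs; the gripper's body (75 mm by 187 mm) begins 45 mm behind the grasp point.
Start: joints at [-1.526, 0.381, 1.297, -0, 1.464, -0.215], TCP at [0.141, -0.532, 0.261] pointing down, gripper open.
Joint ranges: [-3.11, 3.11], [-0.89, 2.33], [0.22, 2.48], [-1.42, 4.56], [0.17, 2.85], [-2.88, 2.88]. Speed limits (rad/s): [2.39, 2.39, 3.14, 3.14, 3.14, 3.14].

INTERFACE

Orientations are given as a unit quaternion [x, y, z, w].
In Python, from workcell import * gives the robot as it stands. The module is installed in compiled form; this text tells all that it offers.
- The arm moves only by the tool arm_command, never from a script. Its argument "commands" is a list of rows, each an object with "translation": the shift along the tool's x, y, z in cm, a list of three; "angular": the turn, a rotation vector about the tool's x, y, z in rad, a list of three; "gripper": the gripper command: -1 is fully open, 1 is shut, values between are in proportion. A call has exactly 5 rows; each row shifts and turns the commanded pose from where the row before left it, along the tool's axes as they then stand; what a row does not reach is not made up. A row lasts 1/10 s, in which the tool goes at most 50 mm and 8.59 degrees, less where a joint would pass 70% of its speed; a pose out of reach is approached as far as the arm can. A call with a gripper value outside its range is refused whole. The fingers move at their own pace and stop on an object; the grip force is fixed at half the most. Time passes only in rows, so rows that do not move let the fingers close, or fill a call up. It gives the time, the measured TCP pose, the force and the opening at its end, in the units of the state.
- read_state(): the state, without advancing time (a new reading comes with each control period).
- camera(name): name is "scene" or "top" or "wrist"; returns a dict with "color" (384x512x3 uint8, red, green, blue), "fx", "fy", "cx", "cy" (pixels), "world_to_cam" (4x4, takes a point from world to camera coordinates). Camera axes: x right, y down, z forward; pixel columns grow to the right and rows downward; lengths in m; the calibration is good to about 2 mm. A picture is of the moment at which its call begins. There is no depth.
- hand_in(): hands the job in, once; it reports no verdict.
Trained networks look in a picture, given as the dict that the camera call returned (one of the last four; its "shot" number tells which), for a name from the list of things; names that differ only in an ending like _2 or _b are one class to them, and where a whole thing is asked for, a point or a joint stands for the part that bears it (a point fixed in the world has none). Each returns a list of dicts, best first, with "conf" (0 to 1); they miss things now and then, are a little off and sometimes report something else, mostly with a low value. They report only what shows in the picture. A call takes as long as a camera call. They do not tell look-alikes from the thing itself.
- cut_out(query, picture): "region" (384x512 bool, what is visible of it).
- spot_point(query, picture): "centre" ([x, y, z] in m, in world coordinates, good to about 4 mm: a listed point, or the origin of a listed thing).
The state is a dict: "t": time; "joint_positions": joint angles; "dq": joint speeds; "effort": joint torques, N m; "tcp_pos": TCP position; "tcp_rot": TCP orientation; "ft_force": force on the tool from outside, world axes, zero at the start; "moment": the same for the moment, N m; "grip_width": finger opening in m.
Only numpy, scipy, OpenCV 4.12 (cv2) and the standard library are available. Lean on these libraries where they do the work, as an engineer would, in place of code of your own. Each camera call takes 0.05 s, during which the arm holds its last target.

TASK

Count the gaps of the wooden rack with a fingertip along the steel rail on top of it, from its left end as seen from the robot: touch the rail over the middle of the first gap, then of the second, then of the third. Then push the food tin that stands in front of the rack along the worktop into that third gap, upright and all the way home against the back board, without lifting or tipping it. Leave the mug, the jar and the kitchen timer where they stand.

Things in the scene. Friction and masses are not known exactly. Their poses are not given: they have to be found in the camera images.
- rack: low wooden rack fixed to the worktop, open in front, on top and below. Origin on the worktop at mid-length (384 mm); x to its back (away from the robot), y left along it, z up. Five dividers, 8 mm thick, 45 high, from x = -40 mm to the back board (front face x = +30), at y = +188, +94, 0, -94, -188 mm; four gaps 86 mm wide, centres y = +141 (first), +47, -47 (third), -141
- rail_1: middle 50 mm of the rigid flat steel rail over the first (leftmost) gap. The rail looks unbroken, is 24 mm wide (rack x = +24 to +48 mm) and tops the back board; its top is 82 mm above the worktop. Origin: centre of this piece's top face; axes as the rack's. Only the pieces over the gaps count as touched
- rail_2: the same piece of the rail over the second gap from the left; origin at the centre of its top face
- rail_3: the same piece of the rail over the third gap from the left; origin at the centre of its top face
- gap_3 (a point): point on the worktop in the third gap where the centre of the tin's underside comes to stand when the tin is home against the back board (rack frame x = -7.5 mm, y = -47 mm, z = 0); axes as the rack's
- tin: upright round food tin with a paper label and metal lid, 75 mm in diameter, 58 high, loose, 0.18 to 0.36 kg, on the worktop before the rack, often to one side of the third gap. Origin at the centre of its underside, z up. When home, its front stands about 5 mm proud of the dividers. Pushed low (20 mm up) it slides without tipping
- mug: plain light mug, 78 x 116 x 101 mm, standing to the left of the rack; to be left alone. Origin at the centre of its underside
- jar: glass jar with a lid, 71 mm in diameter, 110 mm high, standing to the right; to be left alone. Origin at the centre of its underside
- timer: round white kitchen timer, 62 mm in diameter, 47 mm high, standing to the left of the rack; to be left alone. Origin at the centre of its underside
Things that resemble listed ones, but are neither listed nor needed, are in the scene too. What is shaped like the tin but orange, purple or red is not meant.

How it is judged:
On the way, in this order (a step that is already met when the one before it is completed fails the run):
1. a fingertip touches the rail over the first gap (contact force between the fingers and rail_1 above 0.5 N), for 0.1 s.
2. a fingertip touches the rail over the second gap (contact force between the fingers and rail_2 above 0.5 N), for 0.1 s.
3. a fingertip touches the rail over the third gap (contact force between the fingers and rail_3 above 0.5 N), for 0.1 s.
4. the tin is pushed home in the third gap (x of tin in the frame of gap_3 between -0.008 and 0.008 m and y of tin in the frame of gap_3 between -0.01 and 0.01 m and angle between tin's own z axis and vertical below 0.08 rad and height (world z) of tin below 0.006 m), for 0.2 s.
At the end, for the whole second after the job is handed in: The tin stands upright (within 0.08 rad) on the worktop in the third gap from the left, within 8 mm of home against the back board and within 10 mm of the middle of the gap, at rest (all of step 4 and linear speed of tin below 0.01 m/s); the robot touches nothing.
It fails at once if the tin is lifted off the worktop (height (world z) of tin above 0.015 m).
It fails at once if the tin is tipped (angle between tin's own z axis and vertical above 0.3 rad).
It fails at once if the mug is disturbed (distance of mug from where it was at the start of the episode above 0.02 m or angle between mug's own z axis and vertical above 0.3 rad).
It fails at once if the jar is disturbed (distance of jar from where it was at the start of the episode above 0.02 m or angle between jar's own z axis and vertical above 0.3 rad).
It fails at once if the timer is disturbed (distance of timer from where it was at the start of the episode above 0.02 m or angle between timer's own z axis and vertical above 0.3 rad).
It also fails if it takes over 72 s, if anything falls off the work surface, if the arm or the gripper's body presses on something with over 40 N, if the wrist force passes 120 N, or if a joint passes its speed limit or range.

## Working session

There is one attempt and no reset: what is moved stays moved. The work goes in short steps, Python scripts to look and compute and a tool call to move; the robot and the scene stay as the last step left them, time stands still between calls to the robot, and variables do not carry over. Pictures are saved under pics/ and viewed, and the job is handed in when it is done.

Besides the shell and the picture viewer there is one more tool, called as name(argument=value, ...), one argument or row to a line, values as JSON. arm_command: Moves the arm, as the interface text tells. Its arguments: {"type":"object","properties":{"commands":{"type":"array"}},"required":["commands"]}

```bash
mkdir -p pics; python3 - <<'E'
from workcell import *
import cv2,numpy as np
s=read_state();print({k:np.round(v,3).tolist() for k,v in s.items()})
try: print(finger_overhang)
except Exception as e: print(e)
for n in ["scene","top"]:
    p=camera(n);cv2.imwrite(f"pics/{n}0.png",p["color"][:,:,::-1])
    print(n,np.round(p["world_to_cam"],3).tolist(),p["fx"],p["cx"],p["cy"])
    for q in ["rack","rail_1","gap_3","tin","mug","jar","timer"]:
        try:print(q,[(round(d["conf"],2),np.round(d["centre"],3).tolist()) for d in spot_point(q,p)])
        except Exception as e: print(q,e)
E
```

```text
{'t': 0.0, 'joint_positions': [-1.526, 0.381, 1.298, -0.0, 1.464, -0.215], 'dq': [-0.001, -0.0, 0.001, 0.001, -0.001, 0.0], 'effort': [0.0, -43.793, -22.455, 0.071, 0.035, -0.0], 'tcp_pos': [0.141, -0.531, 0.26], 'tcp_rot': [0.992, 0.13, 0.0, -0.001], 'ft_force': [-0.976, -0.031, 0.501], 'moment': [0.032, 0.022, -0.061], 'grip_width': 0.088}
0.022
scene [[-0.783, -0.622, -0.011, 0.392], [-0.316, 0.413, -0.854, 0.252], [0.536, -0.665, -0.52, 1.178], [0.0, 0.0, 0.0, 1.0]] 413.2713662513928 249.77720714975214 190.8979147893996
rack [(0.93, [0.607, 0.016, -0.001]), (0.72, [0.485, -0.019, -0.002])]
rail_1 [(0.54, [0.654, 0.062, 0.082]), (0.47, [0.643, -0.032, 0.085])]
gap_3 [(0.76, [0.593, -0.026, 0.0])]
tin [(0.96, [0.486, -0.023, 0.0]), (0.82, [0.474, 0.094, -0.003]), (0.76, [0.478, -0.167, -0.002]), (0.6, [0.377, 0.116, -0.001]), (0.59, [0.383, -0.104, -0.005])]
mug [(0.75, [0.488, 0.362, -0.0])]
jar []
timer [(0.87, [0.656, 0.378, -0.0])]
top [[-0.026, -1.0, 0.009, -0.046], [-0.999, 0.026, -0.038, 0.531], [0.038, -0.01, -0.999, 1.784], [0.0, 0.0, 0.0, 1.0]] 436.68506746430194 264.56692690046856 189.52014001038407
rack [(0.95, [0.607, 0.02, -0.003]), (0.53, [0.654, 0.062, 0.084]), (0.47, [0.659, 0.154, 0.079])]
rail_1 [(0.48, [0.657, 0.061, 0.083]), (0.45, [0.659, 0.153, 0.082]), (0.44, [0.637, -0.034, 0.082])]
gap_3 [(0.61, [0.596, -0.029, 0.001])]
tin [(0.81, [0.386, -0.105, 0.0]), (0.81, [0.379, 0.12, -0.002]), (0.74, [0.474, 0.093, -0.003]), (0.6, [0.488, -0.021, -0.002]), (0.57, [0.477, -0.174, 0.003])]
mug [(0.74, [0.489, 0.372, -0.001])]
jar [(0.54, [0.474, -0.46, 0.001])]
timer [(0.71, [0.658, 0.382, 0.003])]
```

View pics/scene0.png

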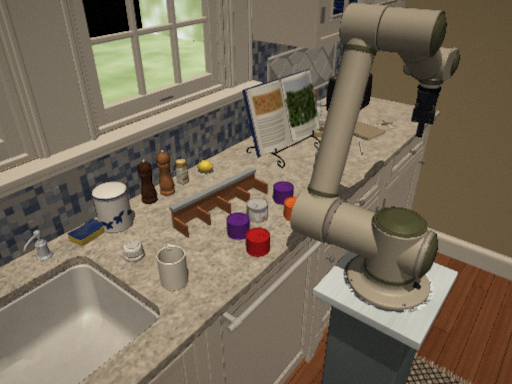

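View pics/top0.png

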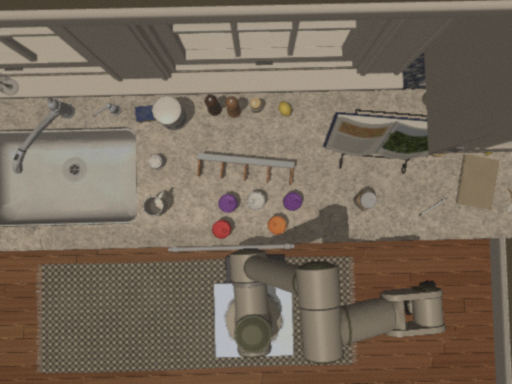

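The tin is the whitish one: scene px (257,210), top px (256,199). The purple, red and orange ones are decoys. The networks put the rack at about (0.607, 0.018) with a yaw of about -0.1. Next I'll refine the rack pose with a model overlay.

```bash
cat > h.py <<'E'
from workcell import *
import cv2,numpy as np
from scipy.optimize import minimize
def proj(p,P):
    P=np.atleast_2d(P);c=P@p["world_to_cam"][:3,:3].T+p["world_to_cam"][:3,3]
    return np.c_[p["fx"]*c[:,0]/c[:,2]+p["cx"],p["fy"]*c[:,1]/c[:,2]+p["cy"]]
def rw(pose,L):
    x,y,a=pose;L=np.atleast_2d(L).astype(float);c,s=np.cos(a),np.sin(a)
    return np.c_[x+c*L[:,0]-s*L[:,1],y+s*L[:,0]+c*L[:,1],L[:,2]]
def boxes():
    B=[(-.04,.03,y-.004,y+.004,0,.045) for y in(.188,.094,0,-.094,-.188)]
    B+=[(.03,.042,-.192,.192,0,.08),(.024,.048,-.192,.192,.08,.082)]
    return B
def corners(b):
    return np.array([(b[i],b[2+j],b[4+k]) for i in(0,1) for j in(0,1) for k in(0,1)])
def render(p,pose,S=4):
    m=np.zeros((384*S,512*S),np.uint8)
    for b in boxes():
        h=cv2.convexHull(((proj(p,rw(pose,corners(b)))+.5)*S-.5).round().astype(np.int32));cv2.fillConvexPoly(m,h,255)
    return cv2.resize(m,(512,384),interpolation=cv2.INTER_AREA)/255.
def circ(p,c,r,z):
    t=np.linspace(0,2*np.pi,60);return proj(p,np.c_[c[0]+r*np.cos(t),c[1]+r*np.sin(t),0*t+z])
E
python3 - <<'E'
from h import *
ps=[camera("scene"),camera("top")]
ms=[]
for p in ps:
    r=cut_out("rack",p)[0];print(r["conf"],r["region"].sum());ms.append(r["region"])
def cost(v,idx=(0,1)):
    pose=(v[0]/100,v[1]/100,v[2]/10);return sum(np.abs(render(ps[i],pose)-ms[i]).sum()/ms[i].sum() for i in idx)
for idx in[(0,1),(0,),(1,)]:
    r=minimize(cost,[60.7,1.8,-.97],args=(idx,),method="Nelder-Mead",options=dict(initial_simplex=[[60.7,1.8,-.97],[61.5,1.8,-.97],[60.7,2.6,-.97],[60.7,1.8,-.5]]))
    pose=r.x/[100,100,10];print(idx,pose,r.fun)
    if idx==(0,1):P=pose
for p,n,(u,v) in zip(ps,["scene","top"],[(220,200),(246,180)]):
    S=5;im=p["color"][:,:,::-1].copy();im=cv2.resize(im,None,fx=S,fy=S,interpolation=cv2.INTER_CUBIC)
    q=lambda a:((a+.5)*S-.5).round().astype(np.int32)
    for b in boxes():
        c=corners(b)
        for i in range(8):
            for j in range(i):
                if bin(i^j).count("1")==1: cv2.line(im,*[tuple(map(int,w)) for w in q(proj(p,rw(P,c[[i,j]])))],(0,255,0),1)
    for z in(0,.058): cv2.polylines(im,[q(circ(p,(.487,-.022),.0375,z))],True,(0,0,255),1)
    u*=S;v*=S;cv2.imwrite(f"pics/ov_{n}.png",im[v-300:v+300,u-400:u+400])
E
```

```text
0.82 2422
0.56 865
(0, 1) [ 0.61026369  0.0183266  -0.1187445 ] 0.2943090299703697
(0,) [ 0.61196065  0.01716951 -0.12003376] 0.06785188063664772
(1,) [ 0.60952523  0.01834995 -0.11696335] 0.21208659186217838
```

View pics/ov_scene.png

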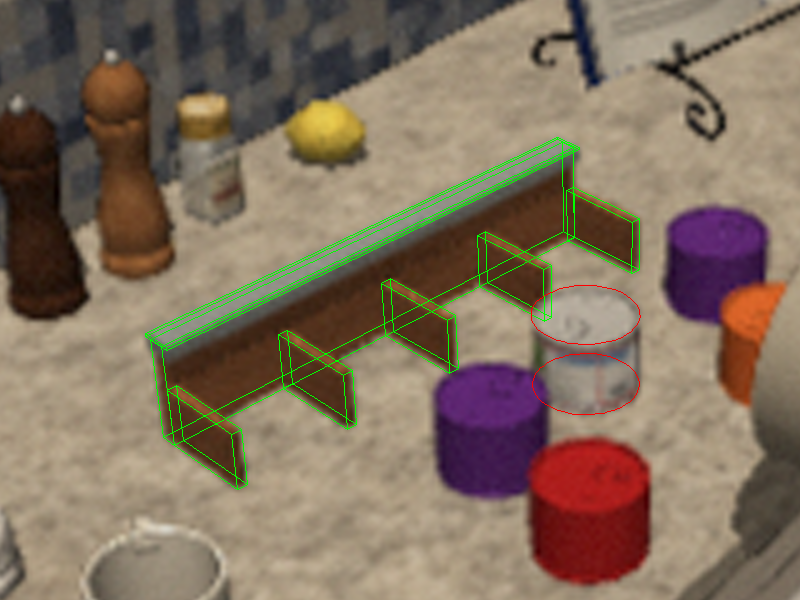

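View pics/ov_top.png

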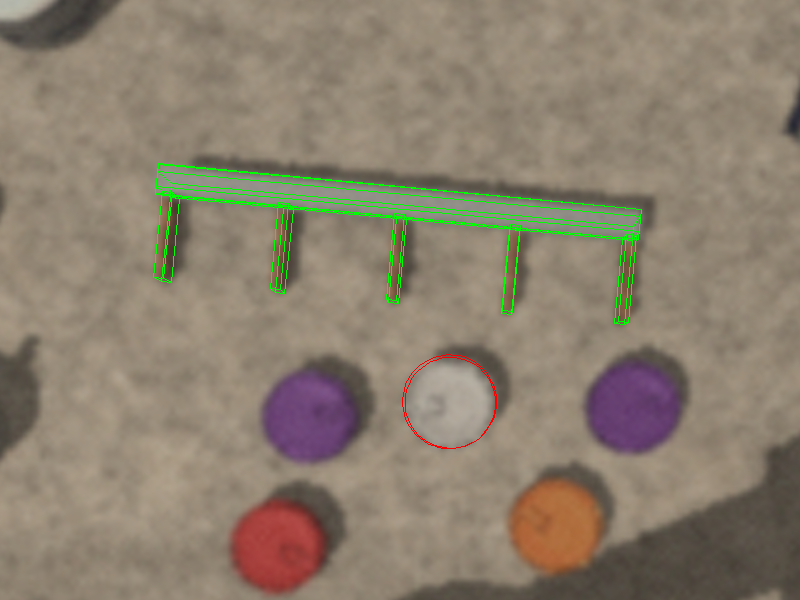

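The overlay fits well in both views: the rack is at (0.610, 0.018) with yaw -0.119, and the tin is at (0.486, -0.022). Now I'll compute the moves in the tool frame.

```bash
cat > g.py <<'E'
from h import *
import sys
from scipy.spatial.transform import Rotation as R
POSE=(.610,.018,-.119)
def go(lx,ly,tipz):
    s=read_state();q=R.from_quat(s["tcp_rot"]);T=rw(POSE,[[lx,ly,tipz+.022]])[0]
    want=R.from_euler("z",POSE[2])*R.from_quat([1,0,0,0])
    d=q.inv().apply(T-s["tcp_pos"])*100
    dw=want.inv().apply(T-s["tcp_pos"])*100
    print("target",T.round(4),"tool cm",d.round(2),"after-turn cm",dw.round(2),"turn",(q.inv()*want).as_rotvec().round(3))
    rel=np.array(s["tcp_pos"])-[POSE[0],POSE[1],0];r=R.from_euler("z",-POSE[2]).apply(rel)
    print("tip in rack mm",((r-[0,0,.022])*1000).round(1),"F",np.round(s["ft_force"],2),"w",round(float(s["grip_width"]),4),"t",round(float(s["t"]),2))
if __name__=="__main__": go(*map(float,sys.argv[1:]))
E
python3 g.py .036 .141 .122
```

```text
target [0.6625 0.1537 0.144 ] tool cm [ 67.97 -52.84  11.68] after-turn cm [ 43.62 -74.23  11.67] turn [-0.    -0.     0.379]
tip in rack mm [-400.2 -601.3  238.7] F [-0.59  0.08 -0.16] w 0.0883 t 1.0
```

arm_command(
  commands=[
    {"translation": [0, 0, 0], "angular": [0, 0, 0.126], "gripper": 1},
    {"translation": [0, 0, 0], "angular": [0, 0, 0.126], "gripper": 1},
    {"translation": [0, 0, 0], "angular": [0, 0, 0.127], "gripper": 1},
    {"translation": [1.2, -2, 0], "angular": [0, 0, 0], "gripper": 1},
    {"translation": [2.3, -3.9, 0], "angular": [0, 0, 0], "gripper": 1},
  ],
)

```text
t: 1.5
tcp_pos: [0.1824, -0.4779, 0.2602]
tcp_rot: [0.998, -0.061, -0.0, 0.0]
ft_force: [0.7, -1.0, -0.9]
grip_width: 0.0504
```

arm_command(
  commands=[
    {"translation": [2.3, -3.9, 0], "angular": [0, 0, 0], "gripper": 1},
    {"translation": [2.3, -3.9, 0], "angular": [0, 0, 0], "gripper": 1},
    {"translation": [2.3, -3.9, 0], "angular": [0, 0, 0], "gripper": 1},
    {"translation": [2.3, -3.9, 0], "angular": [0, 0, 0], "gripper": 1},
    {"translation": [2.3, -3.9, 0], "angular": [0, 0, 0], "gripper": 1},
  ],
)

```text
t: 2.0
tcp_pos: [0.3212, -0.2956, 0.2609]
tcp_rot: [0.998, -0.06, 0.0, 0.0]
ft_force: [1.2, 0.4, 0.6]
grip_width: 0.0102
```

arm_command(
  commands=[
    {"translation": [2.3, -3.9, 0], "angular": [0, 0, 0], "gripper": 1},
    {"translation": [2.3, -3.9, 0], "angular": [0, 0, 0], "gripper": 1},
    {"translation": [2.3, -3.9, 0], "angular": [0, 0, 0], "gripper": 1},
    {"translation": [2.3, -3.9, 0], "angular": [0, 0, 0], "gripper": 1},
    {"translation": [2.3, -3.9, 0], "angular": [0, 0, 0], "gripper": 1},
  ],
)

```text
t: 2.5
tcp_pos: [0.4587, -0.1155, 0.261]
tcp_rot: [0.998, -0.06, 0.0, 0.0]
ft_force: [-0.3, -1.2, 0.2]
grip_width: -0.0
```

```bash
python3 g.py .036 .141 .122
```

```text
target [0.6625 0.1537 0.144 ] tool cm [ 17.03 -29.16  11.7 ] after-turn cm [ 17.04 -29.15  11.7 ] turn [ 0. -0. -0.]
tip in rack mm [-134.4 -150.5  239. ] F [-0.32 -1.23  0.19] w -0.0 t 2.5
```

arm_command(
  commands=[
    {"translation": [2.3, -3.9, 0], "angular": [0, 0, 0], "gripper": 1},
    {"translation": [2.3, -3.9, 0], "angular": [0, 0, 0], "gripper": 1},
    {"translation": [2.3, -3.9, 0], "angular": [0, 0, 0], "gripper": 1},
    {"translation": [2.3, -3.9, 0], "angular": [0, 0, 0], "gripper": 1},
    {"translation": [2.3, -3.9, 0], "angular": [0, 0, 0], "gripper": 1},
  ],
)

```text
t: 3.0
tcp_pos: [0.596, 0.0645, 0.2608]
tcp_rot: [0.998, -0.059, 0.0, 0.0]
ft_force: [1.0, -0.7, 0.2]
grip_width: 0.0006
```

arm_command(
  commands=[
    {"translation": [2.0, -3.5, 2], "angular": [0, 0, 0], "gripper": 1},
    {"translation": [1.5, -3, 3], "angular": [0, 0, 0], "gripper": 1},
    {"translation": [0.8, -1.5, 3], "angular": [0, 0, 0], "gripper": 1},
    {"translation": [0, 0, 3], "angular": [0, 0, 0], "gripper": 1},
    {"translation": [0, 0, 0], "angular": [0, 0, 0], "gripper": 1},
  ],
)

```text
t: 3.5
tcp_pos: [0.6458, 0.1374, 0.1463]
tcp_rot: [0.998, -0.059, -0.004, 0.0]
ft_force: [-0.5, -0.3, -0.8]
grip_width: 0.0004
```

```bash
python3 g.py .036 .141 .082
```

```text
target [0.6625 0.1537 0.104 ] tool cm [ 1.5  -1.82  4.22] after-turn cm [ 1.47 -1.82  4.23] turn [0.001 0.008 0.001]
tip in rack mm [ 21.3 122.8 124.3] F [-0.47 -0.33 -0.79] w 0.0004 t 3.5
```

arm_command(
  commands=[
    {"translation": [0.7, -0.9, 0.5], "angular": [0, 0.008, 0], "gripper": 1},
    {"translation": [0.8, -0.9, 1.0], "angular": [0, 0, 0], "gripper": 1},
    {"translation": [0, 0, 1.0], "angular": [0, 0, 0], "gripper": 1},
    {"translation": [0, 0, 0.7], "angular": [0, 0, 0], "gripper": 1},
    {"translation": [0, 0, 0], "angular": [0, 0, 0], "gripper": 1},
  ],
)

```text
t: 4.0
tcp_pos: [0.6641, 0.1529, 0.1177]
tcp_rot: [0.998, -0.06, 0.003, 0.0]
ft_force: [-0.6, 0.3, 0.1]
grip_width: -0.0001
```

```bash
python3 g.py .036 .141 .082; python3 - <<'E'
from h import *
p=camera("wrist");cv2.imwrite("pics/w1.png",p["color"][:,:,::-1])
E
```

```text
target [0.6625 0.1537 0.104 ] tool cm [-0.18 -0.06  1.37] after-turn cm [-0.17 -0.06  1.37] turn [ 0.    -0.006 -0.   ]
tip in rack mm [ 37.7 140.4  95.7] F [-0.58  0.28  0.11] w -0.0001 t 4.0
```

View pics/w1.png

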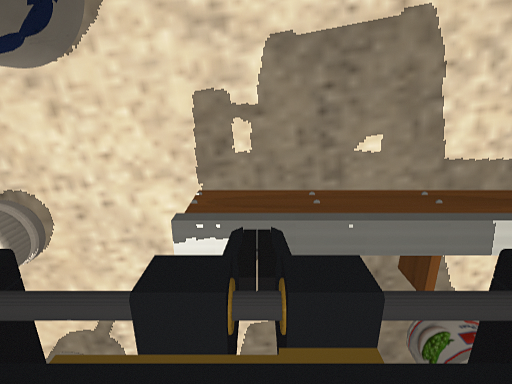

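arm_command(
  commands=[
    {"translation": [-0.2, 0, 0.5], "angular": [0, -0.006, 0], "gripper": 1},
    {"translation": [0, 0, 0.5], "angular": [0, 0, 0], "gripper": 1},
    {"translation": [0, 0, 0.2], "angular": [0, 0, 0], "gripper": 1},
    {"translation": [0, 0, 0.1], "angular": [0, 0, 0], "gripper": 1},
    {"translation": [0, 0, 0.1], "angular": [0, 0, 0], "gripper": 1},
  ],
)

```text
t: 4.55
tcp_pos: [0.6628, 0.1533, 0.1048]
tcp_rot: [0.998, -0.06, 0.001, 0.0]
ft_force: [0.0, -0.1, 0.3]
grip_width: 0.0004
```

```bash
python3 g.py .036 .141 .082
```

```text
target [0.6625 0.1537 0.104 ] tool cm [-0.03 -0.04  0.08] after-turn cm [-0.03 -0.04  0.08] turn [-0.    -0.002 -0.   ]
tip in rack mm [ 36.3 140.6  82.8] F [ 0.02 -0.12  0.28] w 0.0004 t 4.55
```

arm_command(
  commands=[
    {"translation": [0, 0, 0.1], "angular": [0, 0, 0], "gripper": 1},
    {"translation": [0, 0, 0.1], "angular": [0, 0, 0], "gripper": 1},
    {"translation": [0, 0, 0.05], "angular": [0, 0, 0], "gripper": 1},
    {"translation": [0, 0, 0], "angular": [0, 0, 0], "gripper": 1},
    {"translation": [0, 0, 0], "angular": [0, 0, 0], "gripper": 1},
  ],
)

```text
t: 5.05
tcp_pos: [0.6628, 0.1533, 0.1045]
tcp_rot: [0.998, -0.059, 0.002, 0.0]
ft_force: [-5.1, -0.3, 12.9]
grip_width: 0.0006
```

arm_command(
  commands=[
    {"translation": [0, 0, -1.0], "angular": [0, 0, 0], "gripper": 1},
    {"translation": [0, 0, -1.2], "angular": [0, 0, 0], "gripper": 1},
    {"translation": [0, 3.0, 0], "angular": [0, 0, 0], "gripper": 1},
    {"translation": [0, 3.4, 0], "angular": [0, 0, 0], "gripper": 1},
    {"translation": [0, 3.0, 0], "angular": [0, 0, 0], "gripper": 1},
  ],
)

```text
t: 5.55
tcp_pos: [0.6515, 0.0588, 0.1252]
tcp_rot: [0.998, -0.059, 0.002, 0.0]
ft_force: [0.4, -0.3, -0.2]
grip_width: 0.0008
```

arm_command(
  commands=[
    {"translation": [0, 0, 0], "angular": [0, 0, 0], "gripper": 1},
    {"translation": [0, 0, 0.8], "angular": [0, 0, 0], "gripper": 1},
    {"translation": [0, 0, 0.8], "angular": [0, 0, 0], "gripper": 1},
    {"translation": [0, 0, 0.2], "angular": [0, 0, 0], "gripper": 1},
    {"translation": [0, 0, 0.1], "angular": [0, 0, 0], "gripper": 1},
  ],
)

```text
t: 6.05
tcp_pos: [0.6514, 0.0609, 0.1046]
tcp_rot: [0.998, -0.059, 0.0, 0.0]
ft_force: [-0.0, 0.3, 0.9]
grip_width: 0.0006
```

```bash
python3 g.py .036 .047 .082
```

```text
target [0.6513 0.0604 0.104 ] tool cm [0.   0.05 0.06] after-turn cm [0.   0.05 0.06] turn [-0.    -0.001  0.001]
tip in rack mm [36.  47.5 82.6] F [-0.03  0.29  0.87] w 0.0006 t 6.05
```

arm_command(
  commands=[
    {"translation": [0, 0, 0.1], "angular": [0, 0, 0], "gripper": 1},
    {"translation": [0, 0, 0.1], "angular": [0, 0, 0], "gripper": 1},
    {"translation": [0, 0, 0.05], "angular": [0, 0, 0], "gripper": 1},
    {"translation": [0, 0, 0], "angular": [0, 0, 0], "gripper": 1},
    {"translation": [0, 0, 0], "angular": [0, 0, 0], "gripper": 1},
  ],
)

```text
t: 6.55
tcp_pos: [0.6515, 0.0607, 0.1044]
tcp_rot: [0.998, -0.059, 0.002, -0.0]
ft_force: [-4.6, 1.3, 9.8]
grip_width: 0.0003
```

arm_command(
  commands=[
    {"translation": [0, 0, -1.0], "angular": [0, 0, 0], "gripper": 1},
    {"translation": [0, 0, -1.2], "angular": [0, 0, 0], "gripper": 1},
    {"translation": [0, 3.0, 0], "angular": [0, 0, 0], "gripper": 1},
    {"translation": [0, 3.4, 0], "angular": [0, 0, 0], "gripper": 1},
    {"translation": [0, 3.0, 0], "angular": [0, 0, 0], "gripper": 1},
  ],
)

```text
t: 7.05
tcp_pos: [0.6404, -0.0346, 0.1258]
tcp_rot: [0.998, -0.059, 0.002, 0.0]
ft_force: [-0.0, 0.6, 0.1]
grip_width: 0.0006
```

arm_command(
  commands=[
    {"translation": [0, 0, 0], "angular": [0, 0, 0], "gripper": 1},
    {"translation": [0, 0, 0.8], "angular": [0, 0, 0], "gripper": 1},
    {"translation": [0, 0, 0.8], "angular": [0, 0, 0], "gripper": 1},
    {"translation": [0, 0, 0.2], "angular": [0, 0, 0], "gripper": 1},
    {"translation": [0, 0, 0.1], "angular": [0, 0, 0], "gripper": 1},
  ],
)

```text
t: 7.55
tcp_pos: [0.6403, -0.0324, 0.1052]
tcp_rot: [0.998, -0.059, 0.0, -0.0]
ft_force: [-0.4, -1.0, 0.2]
grip_width: 0.0005
```

```bash
python3 g.py .036 -.047 .082
```

```text
target [ 0.6402 -0.0329  0.104 ] tool cm [-0.    0.06  0.12] after-turn cm [-0.    0.06  0.12] turn [-0.    -0.001  0.001]
tip in rack mm [ 36.  -46.4  83.2] F [-0.41 -0.97  0.19] w 0.0005 t 7.55
```

arm_command(
  commands=[
    {"translation": [0, 0, 0.1], "angular": [0, 0, 0], "gripper": 1},
    {"translation": [0, 0, 0.1], "angular": [0, 0, 0], "gripper": 1},
    {"translation": [0, 0, 0.1], "angular": [0, 0, 0], "gripper": 1},
    {"translation": [0, 0, 0], "angular": [0, 0, 0], "gripper": 1},
    {"translation": [0, 0, 0], "angular": [0, 0, 0], "gripper": 1},
  ],
)

```text
t: 8.05
tcp_pos: [0.6405, -0.0329, 0.1045]
tcp_rot: [0.998, -0.059, 0.002, -0.0]
ft_force: [-2.6, 1.7, 10.4]
grip_width: 0.0002
```

arm_command(
  commands=[
    {"translation": [0, 0, -1.5], "angular": [0, 0, 0], "gripper": 1},
    {"translation": [0, 0, -3], "angular": [0, 0, 0], "gripper": 0.318},
    {"translation": [-2, 0, -2], "angular": [0, 0, 0], "gripper": 0.318},
    {"translation": [-4, 0, 0], "angular": [0, 0, 0], "gripper": 0.318},
    {"translation": [-4, 0.2, 0], "angular": [0, 0, 0], "gripper": 0.318},
  ],
)

```text
t: 8.55
tcp_pos: [0.5397, -0.0231, 0.1681]
tcp_rot: [0.998, -0.059, 0.002, 0.0]
ft_force: [0.6, -0.8, 0.9]
grip_width: 0.0289
```

arm_command(
  commands=[
    {"translation": [-4, 0.2, 0], "angular": [0, 0, 0], "gripper": 0.318},
    {"translation": [-4, 0.2, 0], "angular": [0, 0, 0], "gripper": 0.318},
    {"translation": [-3, 0, 0], "angular": [0, 0, 0], "gripper": 0.318},
    {"translation": [-1.5, 0, 0], "angular": [0, 0, 0], "gripper": 0.318},
    {"translation": [0, 0, 0], "angular": [0, 0, 0], "gripper": 0.318},
  ],
)

```text
t: 9.05
tcp_pos: [0.4148, -0.0122, 0.1678]
tcp_rot: [0.998, -0.06, 0.001, 0.0]
ft_force: [1.2, 0.4, 0.4]
grip_width: 0.0301
```

```bash
python3 g.py -.19 -.054 .01; python3 - <<'E'
from h import *
p=camera("top");cv2.imwrite("pics/t2.png",p["color"][:,:,::-1])
print([(round(d["conf"],2),np.round(d["centre"],3).tolist()) for d in spot_point("tin",p)])
p=camera("wrist");cv2.imwrite("pics/w2.png",p["color"][:,:,::-1])
print([(round(d["conf"],2),np.round(d["centre"],3).tolist()) for d in spot_point("tin",p)])
E
```

```text
target [ 0.4149 -0.0131  0.032 ] tool cm [-1.000e-02  9.000e-02  1.358e+01] after-turn cm [ 0.02  0.09 13.58] turn [ 0.    -0.002 -0.   ]
tip in rack mm [-190.2  -53.1  145.8] F [1.19 0.35 0.41] w 0.0301 t 9.05
[(0.8, [0.376, 0.119, -0.002]), (0.78, [0.486, -0.021, -0.003]), (0.63, [0.478, -0.171, -0.002]), (0.62, [0.475, 0.093, -0.004])]
[(0.85, [0.484, -0.022, 0.002]), (0.84, [0.386, -0.104, 0.004]), (0.77, [0.378, 0.121, 0.001]), (0.61, [0.478, 0.094, 0.001])]
```

View pics/w2.png

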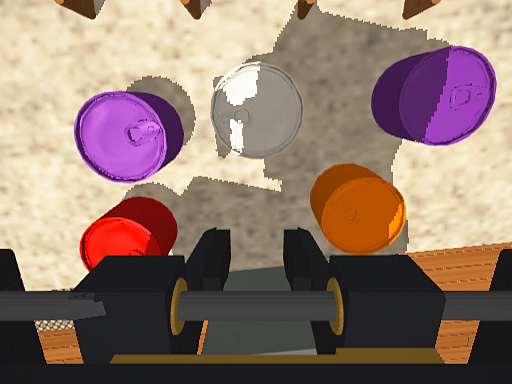

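The wrist view shows the white tin straight ahead at px (256,110), with the fingers spread between the red and orange decoys. The path down is clear, so I'll descend behind the tin.

arm_command(
  commands=[
    {"translation": [0, 0.1, 3], "angular": [0, 0, 0], "gripper": 0.318},
    {"translation": [0, 0, 3.5], "angular": [0, 0, 0], "gripper": 0.318},
    {"translation": [0, 0, 3], "angular": [0, 0, 0], "gripper": 0.318},
    {"translation": [0, 0, 2.5], "angular": [0, 0, 0], "gripper": 0.318},
    {"translation": [0, 0, 1.4], "angular": [0, 0, 0], "gripper": 0.318},
  ],
)

```text
t: 9.75
tcp_pos: [0.4166, -0.0136, 0.0313]
tcp_rot: [0.998, -0.06, -0.0, -0.0]
ft_force: [-0.5, -0.2, -0.5]
grip_width: 0.0299
```

arm_command(
  commands=[
    {"translation": [0, 0, 0], "angular": [0, 0, 0], "gripper": 0.318},
    {"translation": [0.8, 0, 0], "angular": [0, 0, 0], "gripper": 0.318},
    {"translation": [0.8, 0, 0], "angular": [0, 0, 0], "gripper": 0.318},
    {"translation": [0.4, 0, 0], "angular": [0, 0, 0], "gripper": 0.318},
    {"translation": [0, 0, 0], "angular": [0, 0, 0], "gripper": 0.318},
  ],
)

```text
t: 10.25
tcp_pos: [0.4372, -0.0162, 0.0339]
tcp_rot: [0.998, -0.059, 0.002, 0.0]
ft_force: [-0.3, -0.0, -1.0]
grip_width: 0.03
```

```bash
python3 g.py -.163 -.054 .01; python3 - <<'E'
from h import *
p=camera("wrist");cv2.imwrite("pics/w3.png",p["color"][:,:,::-1])
print([(round(d["conf"],2),np.round(d["centre"],3).tolist()) for d in spot_point("tin",p)])
E
```

```text
target [ 0.4417 -0.0163  0.032 ] tool cm [ 0.45 -0.04  0.2 ] after-turn cm [ 0.45 -0.04  0.19] turn [ 0.    -0.004 -0.   ]
tip in rack mm [-167.5  -54.4   11.9] F [-0.28 -0.02 -1.  ] w 0.03 t 10.25
[(0.98, [0.484, -0.022, 0.002]), (0.77, [0.376, 0.117, 0.004]), (0.67, [0.48, 0.093, 0.001])]
```

View pics/w3.png

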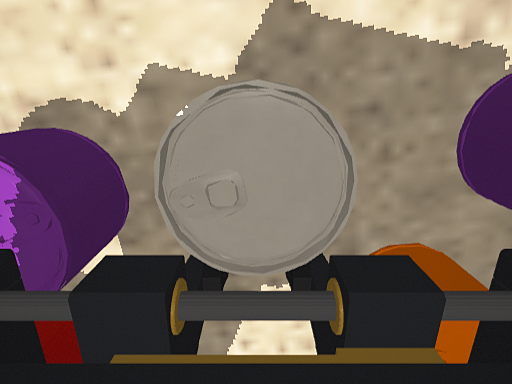

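arm_command(
  commands=[
    {"translation": [0.4, 0, 0.1], "angular": [0, 0, 0], "gripper": 0.318},
    {"translation": [0.4, 0, 0], "angular": [0, 0, 0], "gripper": 0.318},
    {"translation": [0.5, -0.1, 0], "angular": [0, 0, 0], "gripper": 0.318},
    {"translation": [0.5, -0.1, 0], "angular": [0, 0, 0], "gripper": 0.318},
    {"translation": [0.5, -0.1, 0], "angular": [0, 0, 0], "gripper": 0.318},
  ],
)

```text
t: 10.85
tcp_pos: [0.4597, -0.0156, 0.0324]
tcp_rot: [0.998, -0.06, 0.001, 0.0]
ft_force: [-1.4, -0.5, -0.9]
grip_width: 0.0299
```

arm_command(
  commands=[
    {"translation": [0.5, -0.1, 0], "angular": [0, 0, 0], "gripper": 0.318},
    {"translation": [0.5, -0.1, 0], "angular": [0, 0, 0], "gripper": 0.318},
    {"translation": [0.5, -0.1, 0], "angular": [0, 0, 0], "gripper": 0.318},
    {"translation": [0.5, -0.1, 0], "angular": [0, 0, 0], "gripper": 0.318},
    {"translation": [0, 0, 0], "angular": [0, 0, 0], "gripper": 0.318},
  ],
)

```text
t: 11.35
tcp_pos: [0.4805, -0.0141, 0.0325]
tcp_rot: [0.998, -0.059, 0.002, 0.0]
ft_force: [-0.8, -0.2, -0.2]
grip_width: 0.0297
```

```bash
python3 g.py -.051 -.047 .01; python3 - <<'E'
from h import *
p=camera("wrist");cv2.imwrite("pics/w4.png",p["color"][:,:,::-1])
P=(.610,.018,-.119)
def loc(c): d=np.array(c[:2])-P[:2];c_,s=np.cos(P[2]),np.sin(P[2]);return np.round([c_*d[0]+s*d[1],-s*d[0]+c_*d[1]],4)
for n in["wrist","top","scene"]:
    p=camera(n);print(n,[(round(d["conf"],2),loc(d["centre"]),np.round(d["centre"],3)) for d in spot_point("tin",p)])
E
```

```text
target [ 0.5538 -0.0226  0.032 ] tool cm [ 7.38 -0.03  0.08] after-turn cm [ 7.38 -0.03  0.05] turn [ 0.    -0.003  0.   ]
tip in rack mm [-124.8  -47.3   10.5] F [-0.75 -0.18 -0.17] w 0.0297 t 11.35
wrist [(0.84, array([-0.1393,  0.0593]), array([0.479, 0.093, 0.004])), (0.66, array([-0.08  , -0.0504]), array([ 0.525, -0.022,  0.002]))]
top [(0.65, array([-0.1057, -0.2013]), array([ 0.481, -0.169, -0.002])), (0.51, array([-0.0814, -0.045 ]), array([ 0.524, -0.017, -0.001])), (0.51, array([-0.2091, -0.1453]), array([ 0.385, -0.101,  0.002])), (0.48, array([-0.2429,  0.0707]), array([ 0.377,  0.117, -0.001])), (0.45, array([-0.142 ,  0.0546]), array([ 0.476,  0.089, -0.003])), (0.35, array([-0.0127, -0.0463]), array([ 0.592, -0.026,  0.002]))]
scene [(0.84, array([-0.2424,  0.0689]), array([ 0.378,  0.115, -0.002])), (0.76, array([-0.1434,  0.0599]), array([ 0.475,  0.094, -0.004])), (0.51, array([-0.2084, -0.1443]), array([ 0.386, -0.1  , -0.004])), (0.45, array([-0.0816, -0.0477]), array([ 0.523, -0.02 ,  0.001]))]
```

View pics/w4.png

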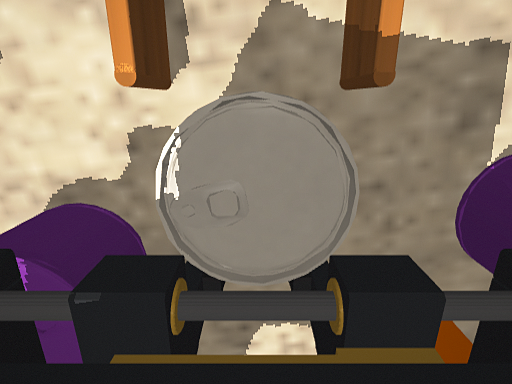

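The tin sits in the cradle at px x≈256, and the dividers are symmetric about it at px 135 and 375. I'll push straight in.

arm_command(
  commands=[
    {"translation": [0.6, 0, 0], "angular": [0, 0, 0], "gripper": 0.318},
    {"translation": [0.6, 0, 0], "angular": [0, 0, 0], "gripper": 0.318},
    {"translation": [0.6, 0, 0], "angular": [0, 0, 0], "gripper": 0.318},
    {"translation": [0.6, 0, 0], "angular": [0, 0, 0], "gripper": 0.318},
    {"translation": [0.6, 0, 0], "angular": [0, 0, 0], "gripper": 0.318},
  ],
)

```text
t: 12.2
tcp_pos: [0.51, -0.0177, 0.0325]
tcp_rot: [0.998, -0.06, 0.001, 0.0]
ft_force: [-0.8, 0.5, 0.1]
grip_width: 0.0297
```

arm_command(
  commands=[
    {"translation": [0.6, 0, 0], "angular": [0, 0, 0], "gripper": 0.318},
    {"translation": [0.6, 0, 0], "angular": [0, 0, 0], "gripper": 0.318},
    {"translation": [0.6, 0, 0], "angular": [0, 0, 0], "gripper": 0.318},
    {"translation": [0.6, 0, 0], "angular": [0, 0, 0], "gripper": 0.318},
    {"translation": [0.6, 0, 0], "angular": [0, 0, 0], "gripper": 0.318},
  ],
)

```text
t: 12.7
tcp_pos: [0.5397, -0.0213, 0.0326]
tcp_rot: [0.998, -0.06, 0.001, 0.0]
ft_force: [-1.6, 0.0, -1.1]
grip_width: 0.0304
```

```bash
python3 g.py -.051 -.047 .01; python3 - <<'E'
from h import *
p=camera("wrist");cv2.imwrite("pics/w5.png",p["color"][:,:,::-1])
E
```

```text
target [ 0.5538 -0.0226  0.032 ] tool cm [ 1.41 -0.04  0.06] after-turn cm [ 1.41 -0.04  0.06] turn [ 0.    -0.002 -0.   ]
tip in rack mm [-65.1 -47.4  10.6] F [-1.63  0.05 -1.08] w 0.0304 t 12.7
```

View pics/w5.png

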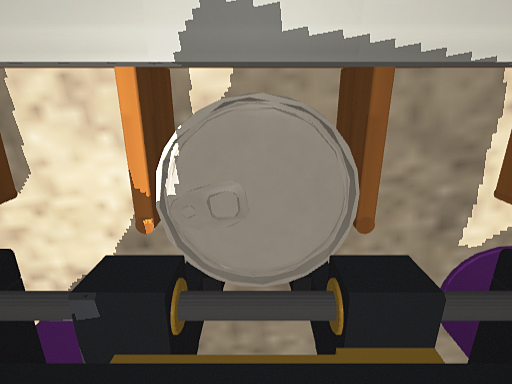

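arm_command(
  commands=[
    {"translation": [0.4, 0, 0], "angular": [0, 0, 0], "gripper": 0.318},
    {"translation": [0.4, 0, 0], "angular": [0, 0, 0], "gripper": 0.318},
    {"translation": [0.3, 0, 0], "angular": [0, 0, 0], "gripper": 0.318},
    {"translation": [0.1, 0, 0], "angular": [0, 0, 0], "gripper": 0.318},
    {"translation": [0.1, 0, 0], "angular": [0, 0, 0], "gripper": 0.318},
  ],
)

```text
t: 13.25
tcp_pos: [0.5521, -0.0228, 0.0326]
tcp_rot: [0.998, -0.06, 0.001, 0.0]
ft_force: [-2.0, 0.6, 1.1]
grip_width: 0.03
```

```bash
python3 g.py -.051 -.047 .01
```

```text
target [ 0.5538 -0.0226  0.032 ] tool cm [ 0.17 -0.03  0.06] after-turn cm [ 0.17 -0.03  0.06] turn [-0.    -0.002 -0.   ]
tip in rack mm [-52.7 -47.3  10.6] F [-1.99  0.65  1.09] w 0.03 t 13.25
```

arm_command(
  commands=[
    {"translation": [0.1, 0, 0], "angular": [0, 0, 0], "gripper": 0.318},
    {"translation": [0.1, 0, 0], "angular": [0, 0, 0], "gripper": 0.318},
    {"translation": [0.1, 0, 0], "angular": [0, 0, 0], "gripper": 0.318},
    {"translation": [0, 0, 0], "angular": [0, 0, 0], "gripper": 0.318},
    {"translation": [0, 0, 0], "angular": [0, 0, 0], "gripper": 0.318},
  ],
)

```text
t: 13.75
tcp_pos: [0.5525, -0.0227, 0.0325]
tcp_rot: [0.998, -0.059, -0.002, -0.0]
ft_force: [-14.0, -0.2, 8.5]
grip_width: 0.0302
```

```bash
python3 g.py -.051 -.047 .01; python3 - <<'E'
from h import *
p=camera("wrist");cv2.imwrite("pics/w6.png",p["color"][:,:,::-1])
E
```

```text
target [ 0.5538 -0.0226  0.032 ] tool cm [ 0.13 -0.02  0.05] after-turn cm [ 0.13 -0.02  0.05] turn [-0.     0.005  0.   ]
tip in rack mm [-52.3 -47.2  10.5] F [-13.97  -0.24   8.49] w 0.0302 t 13.75
```

View pics/w6.png

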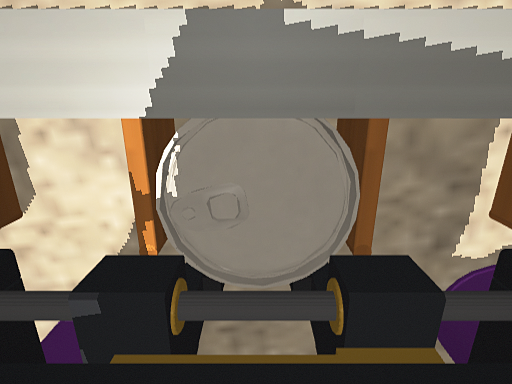

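The force stopped the push at 14 N, with the tin against the back board where expected. I'll back off straight and then lift.

arm_command(
  commands=[
    {"translation": [-0.3, 0, 0], "angular": [0, 0, 0], "gripper": 0.318},
    {"translation": [-0.8, 0, 0], "angular": [0, 0, 0], "gripper": 0.318},
    {"translation": [-1.5, 0, 0], "angular": [0, 0, 0], "gripper": 0.318},
    {"translation": [-1.5, 0, -1], "angular": [0, 0, 0], "gripper": 0.318},
    {"translation": [0, 0, -3], "angular": [0, 0, 0], "gripper": 0.318},
  ],
)

```text
t: 14.3
tcp_pos: [0.5116, -0.0176, 0.0711]
tcp_rot: [0.998, -0.06, -0.002, -0.001]
ft_force: [0.3, 0.3, -0.3]
grip_width: 0.0296
```

arm_command(
  commands=[
    {"translation": [0, 0, -4], "angular": [0, 0, 0], "gripper": 0.318},
    {"translation": [0, 0, -4], "angular": [0, 0, 0], "gripper": 0.318},
    {"translation": [-3, 0, -3], "angular": [0, 0, 0], "gripper": 0.318},
    {"translation": [-2, 0, 0], "angular": [0, 0, 0], "gripper": 0.318},
    {"translation": [0, 0, 0], "angular": [0, 0, 0], "gripper": 0.318},
  ],
)

```text
t: 14.8
tcp_pos: [0.4629, -0.0118, 0.1833]
tcp_rot: [0.998, -0.06, 0.002, 0.0]
ft_force: [-0.5, 1.0, -0.3]
grip_width: 0.0301
```

```bash
python3 g.py -.051 -.047 .01; python3 - <<'E'
from h import *
P=(.610,.018,-.119)
def loc(c): d=np.array(c[:2])-P[:2];c_,s=np.cos(P[2]),np.sin(P[2]);return np.round([c_*d[0]+s*d[1],-s*d[0]+c_*d[1]],4).tolist()
q=rw(P,[[-.0075,-.047,0]])[0]
for n,(u,v) in zip(["scene","top"],[(220,200),(246,180)]):
    p=camera(n);print(n,[(round(d["conf"],2),loc(d["centre"])) for d in spot_point("tin",p) if abs(loc(d["centre"])[0])<.05])
    print([(k,[np.round(d["centre"],3).tolist() for d in spot_point(k,p)][:1]) for k in["mug","jar","timer"]])
    S=5;im=cv2.resize(p["color"][:,:,::-1].copy(),None,fx=S,fy=S,interpolation=cv2.INTER_CUBIC)
    for z in(0,.058): cv2.polylines(im,[((circ(p,q,.0375,z)+.5)*S).astype(np.int32)],True,(0,0,255),1)
    u*=S;v*=S;cv2.imwrite(f"pics/end_{n}.png",im[v-300:v+300,u-400:u+400])
E
```

```text
target [ 0.5538 -0.0226  0.032 ] tool cm [ 9.100e+00 -1.000e-02  1.516e+01] after-turn cm [ 9.150e+00 -1.000e-02  1.513e+01] turn [ 0.    -0.003 -0.   ]
tip in rack mm [-142.5  -47.1  161.3] F [-0.52  1.03 -0.33] w 0.0301 t 14.8
scene [(0.34, [0.0343, 0.1411])]
[('mug', [[0.486, 0.363, -0.001]]), ('jar', []), ('timer', [[0.654, 0.38, 0.0]])]
top [(0.57, [-0.0098, -0.0452])]
[('mug', [[0.486, 0.371, -0.005]]), ('jar', [[0.473, -0.464, 0.001]]), ('timer', [[0.659, 0.381, -0.002]])]
```

View pics/end_scene.png

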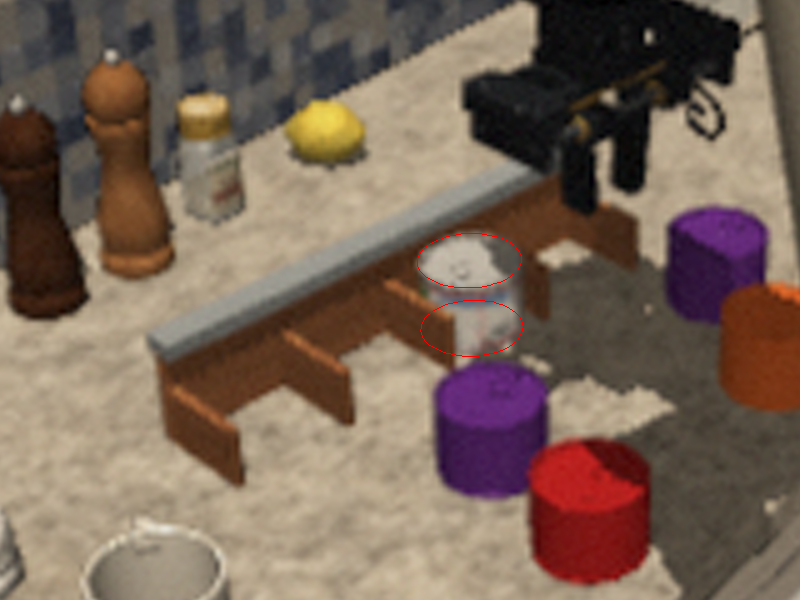

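View pics/end_top.png

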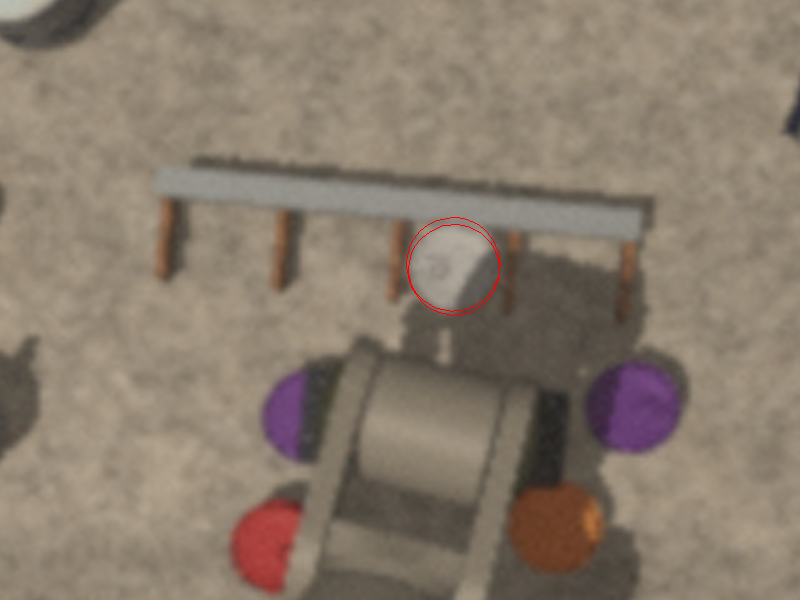

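The tin fits the predicted home circle in both views: top px ~(453,267) in the crop, and it stands upright in the scene view. The arm is clear of everything, so I'll hand in.

```bash
python3 -c "
from workcell import *
print(hand_in())"
```

```text
the job is handed in; nothing more can be done
None
```

I touched the rail over gaps 1, 2 and 3 in that order and pushed the white tin into the third gap. I then backed off and handed in at about 15 s; `hand_in()` reports no verdict.

- **Rail touches:** the shut fingertips pressed the rail at about 13, 10 and 10 N, each held for at least 0.2 s. They were within about 1 mm of the middle of each gap along the rail.
- **Push:** I used two spread fingers low behind the tin. It slid in centred and stopped at 14 N against the back board, about where home should be.
- **Final check:** the tin matches the predicted home outline in the top and scene views. The top-view network puts it about 2 mm from home in both directions and it stands upright.
- **Other things:** the mug, jar and timer read within a few mm of their starting positions. The robot was clear of everything at the end.
- **Failed check:** the scene-view network did not find the tin in the gap at the end, only a low-confidence false report on the rail over the first gap. In the scene view I relied on the overlay picture instead. That view's network also missed the jar both times, so the jar is checked from the top view only.

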